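# Load the flanged cover into the drilling jig and close the clamp

### The job

Swing the jig's clamp arm aside and lay the flanged aluminium cover in the jig's pocket with its flanges down and its closed crown up, fully home on the pocket floor. Let go of it, then swing the clamp arm back over the cover to its stop. Leave the plain block, the two brass tubes and the wrench where they are.

Things in the scene. Friction and masses are not known exactly. Their poses are not given: they have to be found in the camera images.
- cover: Loose hollow aluminium cover, 0.2-0.4 kg: body 90 mm long (its z), 52 wide (y, flat sides, can be gripped), 50 deep (x). +x points out of the closed flat crown (x=+25 mm); the open face at x=-25 has two flanges. Origin: centre of the 50 x 52 end it stands on at the start (z up, from 0 to 90 mm), crown turned to the robot's left (world yaw 0.7 to 2.1). Must finish x up.
- cover_seat (a point): Centre of the cover's open flanged face, at (-25, 0, 45) mm in the cover's frame, axes as the cover's; on the pocket floor's centre when home. The flanges run the full 90 mm along this face's long sides, 6 mm thick (in x), sticking out 11 mm either side in y: 74 mm wide over both.
- jig: Fixed dark steel plate, 26 mm high, x from -64 to +125 mm, y +-55 mm; origin on the bench under the pocket's centre, z up. Clamp post, 26 mm diameter, upright at x=+100 mm, y=0. The jig's x points to the robot's left (world y) within 0.3 rad, so the post stands on the pocket's inner side and the jig's +y side is nearest the robot.
- jig_pocket (a point): Centre of the pocket floor, at (0, 0, 18) mm in the jig's frame, axes as the jig's. Rectangular pocket open above, 96 mm (x) by 78 mm (y), 8 mm deep; the cover fits with its 90 mm length along the jig's x, either end first.
- clamp (a joint): Angle (rad, 0 to 1.9) of the flat clamp arm about the upright post. 0, a stop: it points to the jig's -x, over the pocket; growing swings its free end to the jig's +y, towards the robot. Starts at 0 to 0.5. Friction 0.12 N m keeps it where left. Arm 22 mm wide, 12 thick, underside 75 mm above the bench (rubber foot under the knob: 72); the crown of a cover that is home: 68.
- clamp_knob (a point): On the axis of the upright round black knob near the arm's free end, 105 mm above the bench; knob 22 mm in diameter, from 87 to 123 mm above the bench, 94 mm from the post's axis. It can be pinched from above or pushed.
- block: Bystander: plain solid aluminium block, 44 x 44 x 70 mm high, no flanges, standing; origin centre of underside.
- tube: Bystander: brass tube standing on end, 30 mm diameter, 125 mm high; origin centre of underside.
- tube2: Bystander: another brass tube on end, 30 mm diameter, 110 mm high, at the jig's -y (far) side; origin centre of underside.
- wrench: Bystander: steel wrench 180 mm long lying flat on the bench, far side; origin centre of underside, along its x.
Not all that is in view belongs to the job. Leave any orange look-alike of the cover alone.

How it is judged:
On the way:
1. the cover lies home in the pocket, flanges down, released, with the clamp arm swung aside (horizontal distance between cover_seat and jig_pocket below 0.005 m and z of cover_seat in the frame of jig_pocket below 0.003 m and angle between cover's own x axis and vertical below 0.06 rad and angle between the z axis of cover and the x axis of jig, either way round below 0.1 rad and contact force between cover and the fingers below 0.1 N and linear speed of cover below 0.02 m/s and value of joint clamp above 0.5 rad), for 0.2 s.
At the end, for the whole second after the job is handed in: The cover lies in the pocket crown up (within 0.06 rad), its flanged face within 3 mm of the pocket floor and within 5 mm of its centre, its length along the pocket (within 0.1 rad), released and at rest, and the clamp arm is back over it within 0.12 rad of its stop (horizontal distance between cover_seat and jig_pocket below 0.005 m and z of cover_seat in the frame of jig_pocket below 0.003 m and angle between cover's own x axis and vertical below 0.06 rad and angle between the z axis of cover and the x axis of jig, either way round below 0.1 rad and contact force between cover and the fingers below 0.1 N and linear speed of cover below 0.02 m/s and value of joint clamp below 0.12 rad); the robot touches nothing.
It fails at once if a bystander is moved more than 30 mm or tipped (distance of any of block, tube, tube2, wrench from where it was at the start of the episode above 0.03 m or angle between any of block, tube, tube2, wrench's own z axis and vertical above 0.3 rad).
It also fails if it takes over 72 s, if anything falls off the work surface, if the arm or the gripper's body presses on something with over 40 N, if the wrist force passes 120 N, or if a joint passes its speed limit or range.

### The arm

A 6-joint arm with a two-finger parallel gripper is mounted at the origin on the work surface. World frame = base frame: x ahead of the robot, y to its left, z up, the work surface at z = 0. Lengths are in m, angles in rad, forces in N, time in s.
With the tool pointing down it reaches from about 0.425 to 0.95 m from the base axis. Payload 3.5 kg.
Tool frame: the origin (TCP) lies midway between the tips of the shut fingers; the grasp point (between the pads) lies 19 mm behind it (tcp_to_grasp is the distance from the TCP to the grasp point, in m); z points along the fingers, y is the direction in which the jaws open and shut (so a half turn about z gives the same grasp; the last joint's range is limited). The gripper opens to 85 mm and grips with 20 to 120 N. Pads are 22 mm wide; open, the fingers measure 114 mm over their backs; the gripper's body (76 mm by 85 mm) begins 54 mm behind the grasp point. The pads swing forward as they close: fully open they stand 13 mm farther back than shut.
Start: joints at [-1.254, 0.286, 1.577, -0, 1.279, -0.15], TCP at [0.304, -0.603, 0.231] pointing down, gripper open.
Joint ranges: [-2.77, 2.77], [-0.9, 2.22], [0.21, 2.48], [-1.53, 4.67], [0.24, 2.81], [-2.84, 2.84]. Speed limits (rad/s): [2.79, 2.79, 3.14, 3.14, 3.14, 3.14].

### API

Orientations are given as [roll, pitch, yaw] about the fixed x, y, z axes, in that order (R = Rz(yaw) Ry(pitch) Rx(roll)).
In Python, from plant import * gives the robot as it stands.
- The arm moves only by the tool send_rows, never from a script. Its argument "deltas" is a list of rows, each a list of 3 entries, a list of its own where there are three numbers: the closure, from -1 (fully open) to 1 (shut), then the shift along the tool's x, y, z in m, then the turn about the tool's z in rad. In form: [[hand, [x, y, z], spin], ...]. A call has 1 to 8 rows; each row shifts and turns the commanded pose from where the row before left it, along the tool's axes as they then stand; what a row does not reach is not made up. A row lasts 1/12 s, in which the tool goes at most 41.7 mm and 7.16 degrees, less where a joint would pass 70% of its speed; a pose out of reach is approached as far as the arm can. A call is refused whole if a number of a shift passes 0.0417 or a number of a turn 0.125, either way. A call with a gripper value outside its range is refused whole. The fingers move at their own pace and stop on an object; the grip force is fixed at half the most. Time passes only in rows, so rows that do not move let the fingers close. It gives the time, the measured TCP pose, the force and the opening at its end, in the units of the state.
- sense(): the state, without advancing time (a new reading comes with each control period).
- snapshot(name): name is "scene" or "top" or "wrist"; returns a dict with "image" (480x640x3 uint8, blue, green, red), "vertical_fov" (degrees; the focal length in pixels is half the picture's height over the tangent of half this angle, whatever the lens; pixels are square), "cx", "cy" (the principal point, pixels), "extrinsics" (4x4, takes a point from camera to world coordinates). Camera axes: x right, y up, looking along -z (the intrinsics and any distortion apply to the point x, -y, -z); pixel columns grow to the right and rows downward; lengths in m; the calibration is good to about 2 mm. A picture is of the moment at which its call begins. There is no depth.
- hand_in(): hands the job in, once; it reports no verdict.
Trained networks look in a picture, given as the dict that the camera call returned (one of the last four; its "shot" number tells which), for a name from the list of things; names that differ only in an ending like _2 or _b are one class to them, and where a whole thing is asked for, a point or a joint stands for the part that bears it (a point fixed in the world has none). Each returns a list of dicts, best first, with "confidence" (0 to 1); they miss things now and then, are a little off and sometimes report something else, mostly with a low value. They report only what shows in the picture. A call takes as long as a camera call. They do not tell look-alikes from the thing itself.
- recognise(picture, thing): "box" ([centre column, centre row, width, height] in pixels, round what is visible of it).
- trace(picture, thing): "mask" (480x640 bool, what is visible of it) and "box" ([centre column, centre row, width, height] in pixels, round what is visible of it).
- place_of(picture, thing): "position" ([column, row] in pixels: a listed point, or the origin of a listed thing).
The state is a dict: "time": time; "joint_positions": joint angles; "joint_vel": joint speeds; "tau": joint torques, N m; "tcp_pos": TCP position; "eef_rot": TCP orientation; "ft_force": force on the tool from outside, world axes, zero at the start; "moment": the same for the moment, N m; "grip_width": opening from 0.0 (shut) to 1.0 (fully open).
Only numpy, scipy, OpenCV 4.12 (cv2) and the standard library are available. Lean on these libraries where they do the work, as an engineer would, in place of code of your own. Each camera call takes 0.05 s, during which the arm holds its last target. There are 200 camera calls.

## Working session

There is one attempt and no reset: what is moved stays moved. The work goes in short steps, Python scripts to look and compute and a tool call to move; the robot and the scene stay as the last step left them, time stands still between calls to the robot, and variables do not carry over. Pictures are saved under pics/ and viewed, about 8 in all and at most 12, crops included, and the job is handed in when it is done.

Besides the shell and the picture viewer there is one more tool, called after "Emit:" as a command line: name --argument value ..., lists and objects as JSON in quotes. send_rows: Moves the arm, as the interface text tells. Its arguments: {"type":"object","properties":{"deltas":{"type":"array"}},"required":["deltas"]}

```bash
ls; mkdir -p pics; cat > h.py <<'E'
from plant import *
import numpy as np, cv2
from scipy.spatial.transform import Rotation as R
def f(p): return 240/np.tan(np.radians(p["vertical_fov"])/2)
def ray(p,uv):
    E=np.array(p["extrinsics"]); d=np.array([(uv[0]-p["cx"])/f(p),-(uv[1]-p["cy"])/f(p),-1.])
    return E[:3,3],E[:3,:3]@d
def atz(p,uv,z):
    o,d=ray(p,uv); return o+d*(z-o[2])/d[2]
def proj(p,X):
    E=np.array(p["extrinsics"]); c=E[:3,:3].T@(np.array(X)-E[:3,3])
    return np.array([p["cx"]+f(p)*c[0]/-c[2],p["cy"]-f(p)*c[1]/-c[2]])
def tri(ps,uvs):
    A=np.zeros((3,3));b=np.zeros(3)
    for p,u in zip(ps,uvs):
        o,d=ray(p,u);d=d/np.linalg.norm(d);M=np.eye(3)-np.outer(d,d);A+=M;b+=M@o
    return np.linalg.solve(A,b)
E
python3 - <<'E'
from h import *
S=sense();print(S)
ps={}
for n in("scene","top"):
    p=snapshot(n);ps[n]=p;cv2.imwrite(f"pics/{n}0.png",p["image"]);print({k:v for k,v in p.items() if k!="image"})
for t in["cover","cover_seat","jig","jig_pocket","clamp_knob","block","tube","tube2","wrench"]:
    for n in ps:
        print(t,n,[(np.round(r["position"]).tolist(),round(r["confidence"],2)) for r in place_of(ps[n],t)[:4]],[(np.round(r["box"]).tolist(),round(r["confidence"],2)) for r in recognise(ps[n],t)[:3]])
E
```

```text
pics
{'time': 0.0, 'joint_positions': array([-1.25398300e+00,  2.87154388e-01,  1.57817633e+00,  3.11663041e-05,
        1.27859891e+00, -1.50004097e-01]), 'joint_vel': array([ 0.00176248,  0.00013785,  0.00127904, -0.00042578, -0.00126853,
       -0.00065843]), 'tau': array([-2.04547550e-04, -4.05981946e+01, -2.92625839e+01, -8.07615675e-05,
        5.89056493e-03,  1.01875681e-06]), 'tcp_pos': array([ 0.30360565, -0.60213339,  0.22995506]), 'eef_rot': array([-3.13928637e+00, -3.78732795e-04,  4.66807974e-01]), 'ft_force': array([ 0.52576259, -0.25910561,  0.88073323]), 'moment': array([ 0.0254736 ,  0.02979765, -0.03806886]), 'grip_width': 0.9997413998493662}
{'vertical_fov': 45.04889173813469, 'cx': 328.4563914585161, 'cy': 233.1995052529058, 'extrinsics': array([[ 4.90777591e-02, -7.44793753e-01,  6.65487520e-01,
         1.32465099e+00],
       [ 9.98794339e-01,  3.58533079e-02, -3.35322114e-02,
        -1.67583598e-02],
       [ 1.11465263e-03,  6.66330853e-01,  7.45655384e-01,
         8.57745857e-01],
       [ 0.00000000e+00,  0.00000000e+00,  0.00000000e+00,
         1.00000
[... 1709 characters left out ...]
.0, 24.0, 58.0], 0.92)]
tube top [([194.0, 318.0], 0.84), ([418.0, 204.0], 0.63), ([282.0, 305.0], 0.54), ([253.0, 251.0], 0.24)] [([188.0, 321.0, 26.0, 14.0], 0.73), ([425.0, 198.0, 28.0, 24.0], 0.65)]
tube2 scene [([439.0, 201.0], 0.85), ([194.0, 306.0], 0.66)] [([442.0, 177.0, 24.0, 58.0], 0.92)]
tube2 top [([194.0, 318.0], 0.84), ([418.0, 204.0], 0.63), ([282.0, 305.0], 0.54), ([253.0, 251.0], 0.24)] [([188.0, 321.0, 26.0, 14.0], 0.73), ([425.0, 198.0, 28.0, 24.0], 0.65)]
wrench scene [([388.0, 325.0], 0.88)] [([388.0, 326.0, 104.0, 19.0], 0.8)]
wrench top [([265.0, 174.0], 0.76)] [([267.0, 175.0, 85.0, 26.0], 0.74), ([268.0, 306.0, 28.0, 37.0], 0.66), ([189.0, 320.0, 24.0, 12.0], 0.33)]
```

```bash
python3 - <<'E'
import cv2,numpy as np
a=cv2.imread("pics/scene0.png")[130:360,140:480];b=cv2.imread("pics/top0.png")[140:350,150:490]
a=cv2.resize(a,None,fx=1.76,fy=1.25*1.0);a=cv2.resize(cv2.imread("pics/scene0.png")[135:350,140:480],(476,301),interpolation=cv2.INTER_CUBIC);b=cv2.resize(b,(476,294),interpolation=cv2.INTER_CUBIC)
cv2.imwrite("pics/both0.png",np.vstack([a,b]))
E
```

```text
(no output)
```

View pics/both0.png

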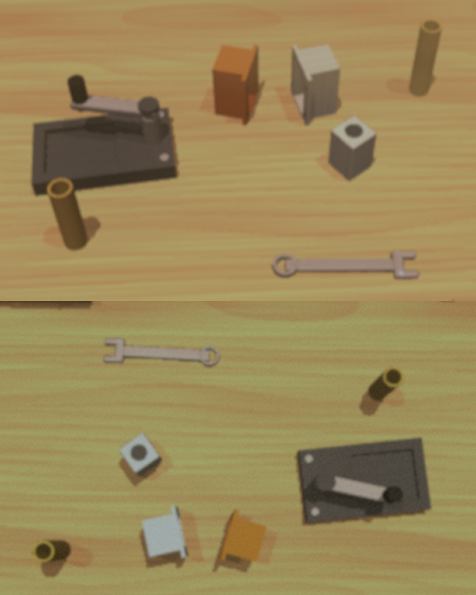

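Picture 1: the orange look-alike is at top (322,306) / scene (308,212). The bare aluminium cover is at top (268,306) / scene (363,210), with its flanges facing the orange one. The plain block is at top (254,250). I choose the aluminium one.

```bash
python3 - <<'E'
from h import *
s=snapshot("scene");t=snapshot("top")
def b(n,u,v): print(n,np.round(tri([s,t],[u,v]),3),np.round(atz(s,u,0),3),np.round(atz(t,v,0),3))
b("cover",(363,210),(268,306)); b("orange",(308,212),(322,311)); b("seat",(352,191),(282,306))
b("jig",(200,247),(421,270)); b("pocket",(198,245),(424,264)); b("block",(388,254),(254,250))
b("tube",(439,201),(194,318));b("tube2",(194,306),(418,204));b("wr",(388,325),(265,174))
# knob top in scene pic crop: (77,82)->; top crop (393,494)
b("knobtop",(140+77/1.4,135+80/1.4),(150+393/1.4,140+(494-301)/1.4))
b("posttop",(140+149/1.4,135+105/1.4),(150+322/1.4,140+(483-301)/1.4))
E
```

```text
cover [0.499 0.098 0.   ] [0.498 0.096 0.   ] [0.499 0.099 0.   ]
orange [ 0.489 -0.017 -0.01 ] [ 0.499 -0.017  0.   ] [ 0.489 -0.016  0.   ]
seat [0.499 0.069 0.056] [0.441 0.078 0.   ] [0.499 0.069 0.   ]
jig [ 0.58  -0.231 -0.004] [ 0.583 -0.23   0.   ] [ 0.579 -0.23   0.   ]
pocket [ 0.591 -0.232  0.015] [ 0.578 -0.234  0.   ] [ 0.592 -0.237  0.   ]
block [0.619 0.132 0.   ] [0.618 0.134 0.   ] [0.618 0.131 0.   ]
tube [ 0.472  0.258 -0.008] [0.48  0.257 0.   ] [0.472 0.255 0.   ]
tube2 [ 0.724 -0.225  0.003] [ 0.722 -0.227  0.   ] [ 0.724 -0.225  0.   ]
wr [0.784 0.112 0.009] [0.778 0.115 0.   ] [0.786 0.111 0.   ]
knobtop [ 0.555 -0.222  0.121] [ 0.429 -0.255  0.   ] [ 0.562 -0.251  0.   ]
posttop [ 0.572 -0.13   0.087] [ 0.487 -0.144  0.   ] [ 0.578 -0.141  0.   ]
```

Emit:
send_rows --deltas '[[1,[0.036,-0.0167,0],0],[1,[0.036,-0.0167,0],0],[1,[0.036,-0.0167,0],0],[1,[0.036,-0.0167,0],0],[1,[0.036,-0.0167,0],0],[1,[0.036,-0.0167,0],0],[1,[0.036,-0.0167,0],0],[1,[0.036,-0.0167,0],0]]'

```text
time: 2.67
tcp_pos: [0.5018, -0.3522, 0.2316]
eef_rot: [3.141, -0.0, 0.467]
ft_force: [1.1, -0.4, -0.1]
grip_width: -0.0
```

Emit:
send_rows --deltas '[[1,[0.036,-0.0167,0],0],[1,[0.036,-0.0167,0],0],[1,[0.036,-0.0167,0],0],[1,[0.036,-0.0167,0],0],[1,[0,0,0],-0.12],[1,[0,0,0],-0.12],[1,[0,0,0],-0.12],[1,[0,0,0],-0.12]]'

```text
time: 3.33
tcp_pos: [0.5997, -0.2288, 0.2313]
eef_rot: [3.142, 0.0, 0.954]
ft_force: [0.0, 0.2, 0.2]
grip_width: 0.002
```

Emit:
send_rows --deltas '[[1,[0,0,0],-0.12],[1,[0,0,0],-0.12],[1,[0,0,0],-0.12],[1,[0,0,0],-0.12],[1,[0,0,0],-0.12],[1,[0,0,0],-0.12],[1,[0,0,0],0]]'

```text
time: 3.92
tcp_pos: [0.5994, -0.2294, 0.2314]
eef_rot: [3.142, 0.0, 1.669]
ft_force: [-0.3, -0.2, 0.3]
grip_width: -0.0
```

```bash
cat >> h.py <<'E'
def to(x,y,z,yaw=None):
    S=sense();M=R.from_euler("xyz",S["eef_rot"]).as_matrix()
    print("t",round(S["time"],2),"tcp",np.round(S["tcp_pos"],4),"rpy",np.round(S["eef_rot"],3),"F",np.round(S["ft_force"],1),"w",round(S["grip_width"],3))
    d=M.T@(np.array([x,y,z])-S["tcp_pos"]); print("tool shift",np.round(d,4), "spin",None if yaw is None else round((S["eef_rot"][2]-yaw+np.pi)%(2*np.pi)-np.pi,3))
E
python3 - <<'E'
from h import *
to(.6,-.23,.23)
p=snapshot("wrist");t=snapshot("top");s=snapshot("scene");cv2.imwrite("pics/w1.png",p["image"])
print(p["extrinsics"],p["vertical_fov"])
for t_ in["jig","jig_pocket","clamp_knob","clamp"]:
  for n,q in(("w",p),("t",t),("s",s)):
    print(t_,n,[(np.round(r["position"],1).tolist(),round(r["confidence"],2)) for r in place_of(q,t_)[:2]] if t_!="clamp" else [(np.round(r["box"]).tolist(),round(r["confidence"],2)) for r in recognise(q,t_)[:2]])
E
```

```text
t 3.92 tcp [ 0.5994 -0.2294  0.2314] rpy [3.142 0.    1.669] F [-0.3 -0.2  0.3] w -0.0
tool shift [-0.0007  0.0005  0.0014] spin None
[[ 9.95082164e-01 -9.37472282e-02 -3.19834916e-02  5.92064976e-01]
 [ 9.90525111e-02  9.42736100e-01  3.18492143e-01 -1.47607187e-01]
 [ 2.94236567e-04 -3.20093896e-01  9.47385777e-01  3.72899642e-01]
 [ 0.00000000e+00  0.00000000e+00  0.00000000e+00  1.00000000e+00]] 69.71608110962592
jig w [([311.5, 202.4], 0.68)]
jig t [([422.5, 266.3], 0.85)]
jig s [([198.1, 248.0], 0.82)]
jig_pocket w [([309.9, 207.5], 0.86)]
jig_pocket t [([422.4, 265.2], 0.94), ([419.6, 203.2], 0.56)]
jig_pocket s [([195.6, 246.1], 0.73)]
clamp_knob w [([267.2, 219.1], 0.62)]
clamp_knob t [([428.6, 275.9], 0.74)]
clamp_knob s [([197.0, 197.8], 0.79)]
clamp w [([286.0, 160.0, 68.0, 158.0], 0.88)]
clamp t [([400.0, 270.0, 52.0, 20.0], 0.58)]
clamp s [([220.0, 202.0, 68.0, 30.0], 0.68)]
```

View pics/w1.png

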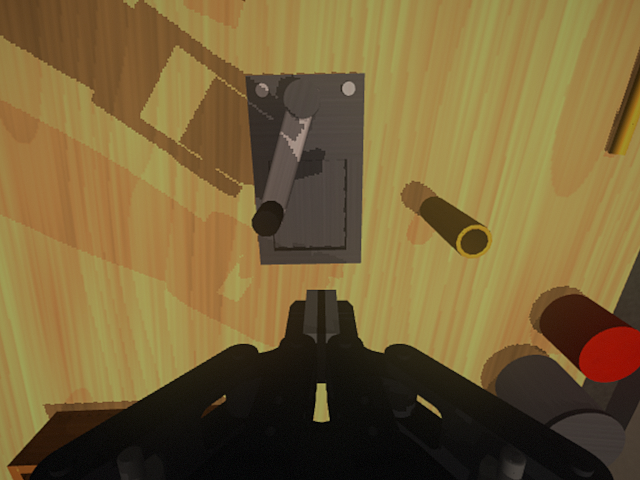

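Picture 2: wrist view of the jig. The plate corners are at about (246,74), (364,74), (361,264) and (261,264). The knob is at (267,216), the post at (300,97), and tube2 is to the right.

```bash
python3 - <<'E'
from h import *
p=snapshot("wrist");s=snapshot("scene");t=snapshot("top")
X=[atz(p,u,.026)[:2] for u in [(246,74),(364,74),(361,264),(261,264)]]
print(np.round(X,4))
c=np.mean(X,axis=0);d=(X[0]+X[1]-X[2]-X[3])/2;L=np.linalg.norm(d);d/=L
yaw=np.arctan2(d[1],d[0]);print("len",L,"yaw",yaw,"origin",c-d*.0305, "width",np.linalg.norm(X[0]-X[1]),np.linalg.norm(X[2]-X[3]))
print("post",c-d*.0305+d*.1)
m=trace(p,"jig")[0]["mask"];
k=tri([p,t,s],[(267.2,219.1),(428.6,275.9),(197,197.8)]);print("knob",k)
print("pocket",tri([p,t,s],[(309.9,207.5),(422.4,265.2),(195.6,246.1)]),"jig",tri([p,t,s],[(311.5,202.4),(422.5,266.3),(198.1,248)]))
to(k[0]+.05,k[1],.105)
E
```

```text
[[ 0.5201 -0.1139]
 [ 0.6277 -0.1034]
 [ 0.6502 -0.2908]
 [ 0.5416 -0.3014]]
len 0.1887254293197729 yaw 1.687730871576882 origin [ 0.58844272 -0.23267601] width 0.10809214155974953 0.10913007789475984
post [ 0.5767759  -0.13335892]
knob [ 0.55875346 -0.2215733   0.11117456]
pocket [ 0.58905816 -0.23461054  0.00999115] jig [ 0.5885618  -0.23254196  0.00336527]
t 4.87 tcp [ 0.5994 -0.2294  0.2313] rpy [-3.142 -0.     1.667] F [-0.1 -0.5 -0.2] w 0.001
tool shift [0.0069 0.0101 0.1263] spin None
```

```bash
python3 - <<'E'
import numpy as np
post=np.array([.5768,-.1334]);th0=1.688+np.pi;yaw=1.667
ax=np.array([np.cos(yaw),np.sin(yaw)]);ay=np.array([np.sin(yaw),-np.cos(yaw)])
c=np.array([.6044,-.2298])
for th in np.arange(.1,1.65,.125):
    a=th0-th;r=np.array([np.cos(a),np.sin(a)]);t=np.array([r[1],-r[0]])
    n=post+.094*r-t*.025; d=n-c;c=n
    print(round(th,2),np.round(n,4),np.round([d@ax,d@ay],4))
E
```

```text
0.1 [ 0.6034 -0.227 ] [ 0.0029 -0.0007]
0.22 [ 0.5915 -0.2295] [-0.0014 -0.0121]
0.35 [ 0.5794 -0.2306] [ 0.0001 -0.0122]
0.48 [ 0.5673 -0.2302] [ 0.0016 -0.012 ]
0.6 [ 0.5553 -0.2283] [ 0.0031 -0.0118]
0.72 [ 0.5436 -0.2248] [ 0.0045 -0.0113]
0.85 [ 0.5325 -0.22  ] [ 0.0059 -0.0106]
0.98 [ 0.5221 -0.2138] [ 0.0072 -0.0098]
1.1 [ 0.5125 -0.2063] [ 0.0083 -0.0088]
1.23 [ 0.5039 -0.1978] [ 0.0094 -0.0077]
1.35 [ 0.4964 -0.1882] [ 0.0103 -0.0065]
1.48 [ 0.4902 -0.1777] [ 0.011  -0.0052]
1.6 [ 0.4854 -0.1666] [ 0.0116 -0.0038]
```

Emit:
send_rows --deltas '[[1,[0,0.005,0.033],0],[1,[0,0,0.033],0],[1,[0,0,0.033],0],[1,[0,0,0.033],0],[1,[0,0,0],0]]'

```text
time: 5.28
tcp_pos: [0.5995, -0.2263, 0.0908]
eef_rot: [-3.129, -0.009, 1.667]
ft_force: [-1.3, 1.3, -1.4]
grip_width: -0.001
```

Emit:
send_rows --deltas '[[1,[0,0,-0.005],0],[1,[0,0,0],0]]'

```text
time: 5.45
tcp_pos: [0.606, -0.2298, 0.1075]
eef_rot: [3.138, 0.003, 1.667]
ft_force: [0.3, -0.4, 1.2]
grip_width: 0.002
```

```bash
python3 - <<'E'
from h import *
to(.6034,-.227,.098)
print(sense()["joint_positions"],sense()["joint_vel"])
p=snapshot("wrist");cv2.imwrite("pics/w2.png",p["image"])
E
```

```text
t 5.45 tcp [ 0.606  -0.2298  0.1075] rpy [3.138e+00 3.000e-03 1.667e+00] F [ 0.3 -0.4  1.2] w 0.002
tool shift [ 0.0031 -0.0024  0.0095] spin None
[-5.18786396e-01  3.47973797e-01  1.73790407e+00 -1.17513395e-06
  1.05132284e+00 -6.14836310e-01] [-0.00139116 -0.02819468 -0.03173009  0.00180587 -0.01558152  0.00061429]
```

View pics/w2.png

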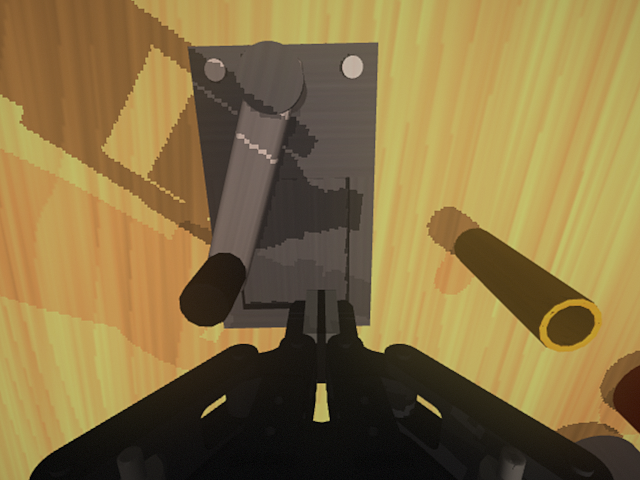

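Picture 3: shut fingers at (320,300) are on the far side of the knob (213,290) and touch nothing. Push now.

Emit:
send_rows --deltas '[[1,[0.001,-0.014,0.005],0],[1,[0,-0.0122,0],0],[1,[0.0016,-0.012,0],0],[1,[0.003,-0.0118,0],0],[1,[0.0045,-0.0113,0],0],[1,[0.006,-0.0106,0],0],[1,[0.0072,-0.0098,0],0],[1,[0.0083,-0.0088,0],0]]'

```text
time: 6.17
tcp_pos: [0.5138, -0.2078, 0.1037]
eef_rot: [3.133, 0.006, 1.666]
ft_force: [2.3, 0.1, -0.4]
grip_width: 0.0
```

Emit:
send_rows --deltas '[[1,[0.0094,-0.0077,0],0],[1,[0.0103,-0.0065,0],0],[1,[0.011,-0.005,0],0],[1,[0.011,-0.004,0],0],[1,[0,0,0],0],[1,[-0.02,0,0],0],[1,[0,0,-0.04],0],[1,[0,0,-0.04],0]]'

```text
time: 6.83
tcp_pos: [0.4837, -0.1855, 0.1763]
eef_rot: [-3.133, -0.007, 1.666]
ft_force: [1.1, -0.2, 0.4]
grip_width: -0.002
```

```bash
python3 - <<'E'
from h import *
to(.499,.03,.26,1.7)
s=snapshot("scene");t=snapshot("top");p=snapshot("wrist")
for n,q in(("s",s),("t",t),("w",p)): print(n,[(np.round(r["position"],1).tolist(),round(r["confidence"],2)) for r in place_of(q,"clamp_knob")[:2]])
cv2.imwrite("pics/w3.png",np.hstack([cv2.resize(s["image"][120:320,120:420],(450,300)),cv2.resize(p["image"],(350,300))]))
E
```

```text
t 6.83 tcp [ 0.4837 -0.1855  0.1763] rpy [-3.133 -0.007  1.666] F [ 1.1 -0.2  0.4] w -0.002
tool shift [ 0.2136  0.035  -0.0826] spin -0.034
s [([241.0, 168.6], 0.84), ([388.5, 325.1], 0.32)]
t [([386.2, 314.4], 0.72)]
w [([312.7, 174.8], 0.76)]
```

View pics/w3.png

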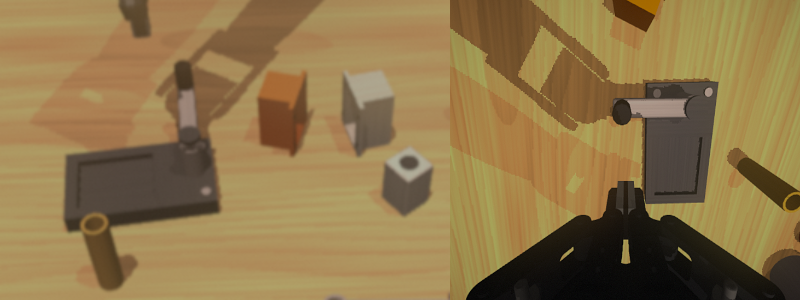

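Picture 4: the clamp arm stands at about 1.5 rad with the knob towards the robot, and the pocket is free. Next, the cover.

Emit:
send_rows --deltas '[[-1,[0.035,0.006,-0.018],0],[-1,[0.035,0.006,-0.018],0],[-1,[0.035,0.006,-0.018],0],[-1,[0.035,0.006,-0.018],0],[-1,[0.035,0.006,-0.011],0],[-1,[0.035,0.006,0],0],[-1,[0,0,0],-0.034],[-1,[0,0,0],0]]'

```text
time: 7.8
tcp_pos: [0.5008, 0.0278, 0.2606]
eef_rot: [-3.138, -0.001, 1.705]
ft_force: [1.7, -0.2, -1.1]
grip_width: 0.995
```

```bash
python3 - <<'E'
from h import *
to(.499,.098,.2,1.735)
p=snapshot("wrist");cv2.imwrite("pics/w4.png",p["image"])
for n in("cover","cover_seat"): print(n,[(np.round(r["position"],1).tolist(),round(r["confidence"],2)) for r in place_of(p,n)[:3]])
E
```

```text
t 7.8 tcp [0.5008 0.0278 0.2606] rpy [-3.138e+00 -1.000e-03  1.705e+00] F [ 1.7 -0.2 -1.1] w 0.995
tool shift [0.0697 0.0078 0.0606] spin -0.03
cover [([309.3, 227.8], 0.89), ([328.1, 131.1], 0.71)]
cover_seat [([318.7, 217.7], 0.71)]
```

View pics/w4.png

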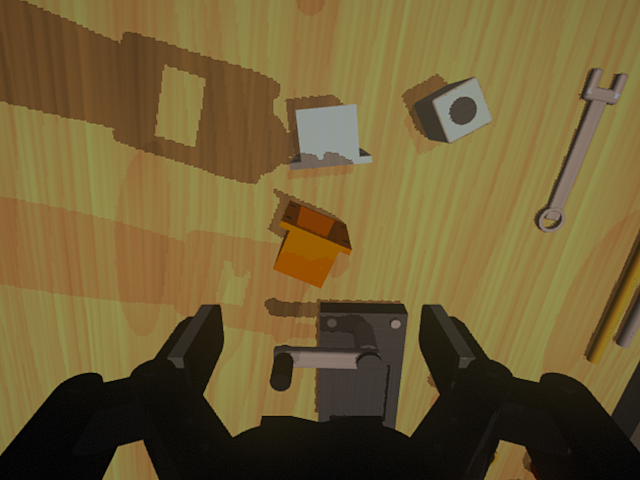

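Picture 5: the aluminium cover's top face has its crown edge at (296,108)–(357,104) and its flange edge at (289,167)–(372,160). The orange one is at (312,245) and the block at (455,110).

```bash
python3 - <<'E'
from h import *
p=snapshot("wrist")
for a,b in(((296,108),(357,104)),((289,167),(372,160))):
    A=atz(p,a,.09)[:2];B=atz(p,b,.09)[:2];d=B-A;print(np.round((A+B)/2,4),np.linalg.norm(d),"crown yaw",np.arctan2(d[1],d[0])+np.pi/2)
to(.5,.1,.2,1.74)
E
```

```text
[0.494  0.1192] 0.051799027271506974 crown yaw 1.7619261792165781
[0.5039 0.0721] 0.07426294079664783 crown yaw 1.783951681505067
t 8.0 tcp [0.5013 0.025  0.2611] rpy [-3.139e+00 -1.000e-03  1.699e+00] F [-0.3 -0.2  0.3] w 0.999
tool shift [0.0745 0.0084 0.0611] spin -0.041
```

Emit:
send_rows --deltas '[[-1,[0,0,0],-0.07],[-1,[0.035,0.006,0],0],[-1,[0.035,0.006,0],0],[-1,[0,0,0.036],0],[-1,[0,0,0.036],0],[-1,[0,0,0.036],0],[-1,[0,0,0.036],0],[-1,[0,0,0],0]]'

```text
time: 8.67
tcp_pos: [0.4936, 0.0956, 0.11]
eef_rot: [-3.125, -0.003, 1.768]
ft_force: [-0.5, 0.1, -0.5]
grip_width: 1.004
```

```bash
python3 - <<'E'
from h import *
to(.499,.096,.05,1.77)
E
```

```text
t 8.67 tcp [0.4936 0.0956 0.11  ] rpy [-3.125e+00 -3.000e-03  1.768e+00] F [-0.5  0.1 -0.5] w 1.004
tool shift [-0.0009  0.0064  0.0599] spin -0.002
```

Emit:
send_rows --deltas '[[-1,[0,0.001,0.022],0],[-1,[0,0,0.022],0],[-1,[0,0,0.022],0],[-1,[0,0,0],0],[-1,[0,0,0],0]]'

```text
time: 9.08
tcp_pos: [0.5007, 0.0962, 0.0528]
eef_rot: [-3.14, -0.0, 1.769]
ft_force: [-0.6, 0.3, 0.8]
grip_width: 0.998
```

Emit:
send_rows --deltas '[[0.3,[0,0,0],0],[1,[0,0,0],0],[1,[0,0,0],0],[1,[0,0,0],0],[1,[0,0,0],0],[1,[0,0,0],0]]'

```text
time: 9.58
tcp_pos: [0.5021, 0.0968, 0.0545]
eef_rot: [3.139, 0.001, 1.771]
ft_force: [-0.7, -0.6, 6.7]
grip_width: 0.601
```

Emit:
send_rows --deltas '[[1,[0,0,-0.03],0],[1,[0,0,-0.03],0],[1,[0,0,-0.03],0],[1,[-0.0146,0.0348,0],0],[1,[-0.0146,0.0348,0],0],[1,[-0.0146,0.0348,0],0],[1,[-0.0146,0.0348,0],0],[1,[-0.0146,0.0348,0],0]]'

```text
time: 10.25
tcp_pos: [0.6868, 0.0597, 0.1418]
eef_rot: [-3.141, -0.0, 1.771]
ft_force: [1.2, 0.6, -1.5]
grip_width: 0.599
```

Emit:
send_rows --deltas '[[1,[0,0,0],0],[1,[0,0,0],0]]'

```text
time: 10.42
tcp_pos: [0.6863, 0.0593, 0.1403]
eef_rot: [-3.139, -0.001, 1.77]
ft_force: [-0.9, 0.5, -2.1]
grip_width: 0.603
```

```bash
python3 - <<'E'
from h import *
to(.685,.06,.05,1.77)
s=snapshot("scene");cv2.imwrite("pics/s5.png",cv2.resize(s["image"][130:350,240:480],(720,600) if 0 else (600,550),interpolation=cv2.INTER_CUBIC))
E
```

```text
t 10.42 tcp [0.6863 0.0593 0.1403] rpy [-3.139e+00 -1.000e-03  1.770e+00] F [-0.9  0.5 -2.1] w 0.603
tool shift [ 0.0009 -0.0009  0.0903] spin -0.0
```

View pics/s5.png

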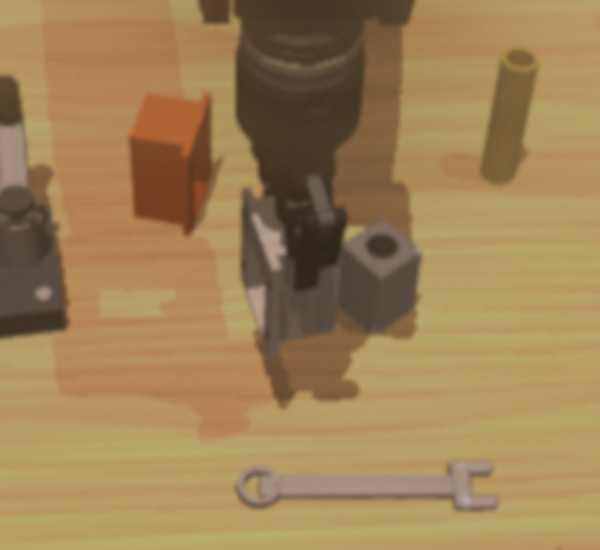

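Picture 6: the cover hangs upright in the jaws at (290,270) in the crop, flanges towards the jig, beside the block (380,270). I'll set it down, then topple it flanges-down towards the jig.

Emit:
send_rows --deltas '[[1,[-0.003,0.0137,0],0],[1,[0,0,0.028],0],[1,[0,0,0.028],0],[1,[0,0,0.02],0],[1,[0,0,0.008],0],[1,[0,0,0],0],[1,[0,0,0],0]]'

```text
time: 11.05
tcp_pos: [0.6994, 0.0601, 0.0593]
eef_rot: [3.141, 0.0, 1.771]
ft_force: [1.6, 0.2, -2.2]
grip_width: 0.604
```

Emit:
send_rows --deltas '[[0.2,[0,0,0],0],[-0.5,[0,0,0],0],[-1,[0,0,0],0],[-1,[0,0,0],0],[-1,[0,0,-0.03],0],[-1,[0,0,-0.03],0],[-1,[0,0,-0.03],0],[-1,[0,0,-0.02],0]]'

```text
time: 11.72
tcp_pos: [0.7012, 0.0596, 0.1729]
eef_rot: [3.136, 0.001, 1.771]
ft_force: [0.0, 0.7, 1.2]
grip_width: 0.998
```

```bash
python3 - <<'E'
from h import *
to(.7-.198*.05,.06+.98*.05,.16,1.77)
s=snapshot("scene");t=snapshot("top");
for n in ("cover","block"):
  for q in(s,t): print(n,[(np.round(r["position"],1).tolist(),round(r["confidence"],2),np.round(atz(q,r["position"],0)[:2],3)) for r in place_of(q,n)[:3]])
E
```

```text
t 11.72 tcp [0.7012 0.0596 0.1729] rpy [3.136e+00 1.000e-03 1.771e+00] F [0.  0.7 1.2] w 0.998
tool shift [ 0.0506 -0.0012  0.0128] spin 0.001
cover [([351.5, 289.3], 0.97, array([0.699, 0.057])), ([305.2, 211.4], 0.73, array([ 0.497, -0.023]))]
cover [([322.4, 312.4], 0.86, array([ 0.486, -0.017]))]
block []
block []
```

Emit:
send_rows --deltas '[[1,[0.026,0,0],0],[1,[0.026,0,0],0],[1,[0,0,0.03],0],[1,[0,0,0.03],0],[1,[0,0,0.028],0],[1,[0,0,0],0],[1,[0,0,0],0]]'

```text
time: 12.6
tcp_pos: [0.6866, 0.1107, 0.0761]
eef_rot: [-3.133, -0.002, 1.771]
ft_force: [0.2, -0.3, 0.3]
grip_width: 0.004
```

```bash
python3 - <<'E'
from h import *
to(.7,.06,.08,1.77)
E
```

```text
t 12.6 tcp [0.6866 0.1107 0.0761] rpy [-3.133e+00 -2.000e-03  1.771e+00] F [ 0.2 -0.3  0.3] w 0.004
tool shift [-0.0523  0.0031 -0.004 ] spin 0.001
```

Emit:
send_rows --deltas '[[1,[-0.01,0.002,-0.002],0],[1,[-0.007,0,0],0],[1,[-0.008,0,-0.001],0],[1,[-0.008,0,-0.001],0],[1,[0,0,0],0]]'

```text
time: 13.02
tcp_pos: [0.6994, 0.0764, 0.0865]
eef_rot: [3.138, 0.002, 1.769]
ft_force: [-0.6, 2.2, 0.2]
grip_width: -0.001
```

```bash
python3 - <<'E'
from h import *
to(.7,.06,.08,1.77)
s=snapshot("scene");t=snapshot("top");p=snapshot("wrist")
print(place_of(s,"cover")[:2])
cv2.imwrite("pics/s6.png",np.hstack([cv2.resize(s["image"][200:330,280:440],(430,350),interpolation=cv2.INTER_CUBIC),cv2.resize(p["image"][140:440,160:480],(370,350))]))
E
```

```text
t 13.02 tcp [0.6994 0.0764 0.0865] rpy [3.138e+00 2.000e-03 1.769e+00] F [-0.6  2.2  0.2] w -0.001
tool shift [-0.0162 -0.0027  0.0065] spin -0.001
[{'position': [309.5, 207.2], 'confidence': 0.98}, {'position': [355.6, 288.9], 'confidence': 0.58}]
```

View pics/s6.png

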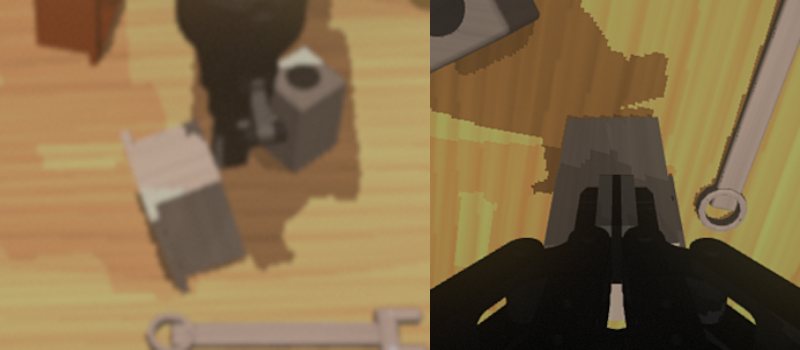

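Picture 7: the cover is tipping cleanly about its flange edge. Keep pushing.

Emit:
send_rows --deltas '[[1,[-0.008,0,0],0],[1,[-0.009,0,0],0],[1,[-0.009,0,0],0],[1,[-0.009,0,0],0],[1,[-0.008,0,0],0],[1,[0,0,0],0],[1,[0,0,-0.03],0],[1,[0,0,-0.03],0]]'

```text
time: 13.88
tcp_pos: [0.7043, 0.0362, 0.1413]
eef_rot: [-3.135, -0.002, 1.77]
ft_force: [0.6, -0.5, 0.5]
grip_width: -0.002
```

Emit:
send_rows --deltas '[[-1,[0,0,-0.03],0],[-1,[0,0,-0.03],0],[-1,[0,0,-0.02],0],[-1,[-0.03,0,0],0],[-1,[-0.03,0,0],0],[-1,[-0.03,0,0],0],[-1,[0,0,0],0]]'

```text
time: 14.47
tcp_pos: [0.7248, -0.0571, 0.2243]
eef_rot: [3.141, 0.003, 1.766]
ft_force: [0.1, -0.8, 0.1]
grip_width: 0.973
```

```bash
python3 - <<'E'
from h import *
to(.7,.0,.2,1.77)
s=snapshot("scene");t=snapshot("top");p=snapshot("wrist")
for n in ("cover","cover_seat"):
  for q in(s,t,p): print(n,[(np.round(r["position"],1).tolist(),round(r["confidence"],2)) for r in place_of(q,n)[:3]])
cv2.imwrite("pics/w7.png",p["image"])
E
```

```text
t 14.47 tcp [ 0.7248 -0.0571  0.2243] rpy [3.141e+00 3.000e-03 1.766e+00] F [ 0.1 -0.8  0.1] w 0.973
tool shift [ 0.0609 -0.0132  0.0241] spin -0.004
cover [([340.8, 283.3], 0.96), ([305.4, 206.5], 0.61), ([387.8, 252.9], 0.46)]
cover [([298.9, 210.4], 0.5)]
cover [([103.7, 123.2], 0.8), ([174.8, 326.4], 0.71), ([319.6, 111.7], 0.58)]
cover_seat [([318.2, 194.4], 0.86), ([316.9, 293.4], 0.73)]
cover_seat [([322.9, 207.8], 0.62)]
cover_seat [([81.2, 94.0], 0.83)]
```

View pics/w7.png

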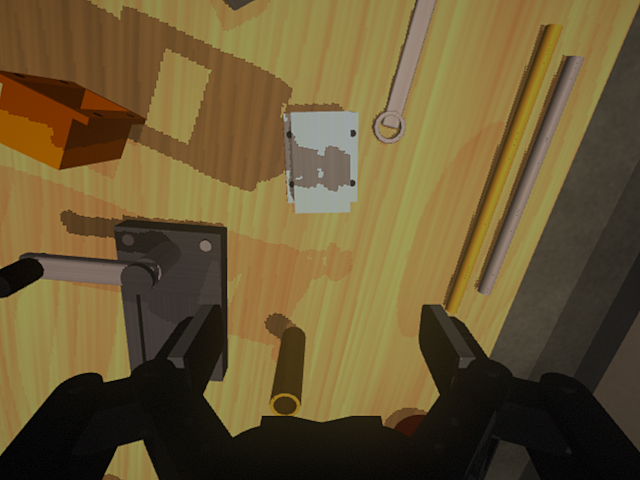

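Picture 8: the cover lies crown up, with crown corners at about (291,112), (357,112), (350,212) and (295,213). Bystanders are undisturbed.

```bash
python3 - <<'E'
from h import *
p=snapshot("wrist")
X=[atz(p,u,.05)[:2] for u in [(291,112),(357,112),(350,212),(295,213)]];X=np.array(X);print(np.round(X,4))
c=X.mean(0);d=X[:2].mean(0)-X[2:].mean(0);print(c,np.linalg.norm(d),np.arctan2(d[1],d[0]),np.linalg.norm(X[0]-X[1]),np.linalg.norm(X[2]-X[3]))
F=np.array([atz(p,u,.006)[:2] for u in [(285,118),(359,118),(357,199),(287,201)]]);print(F,F.mean(0),np.linalg.norm(F[0]-F[1]))
yaw=np.arctan2(d[1],d[0])
to(*c,.1,yaw)
E
```

```text
[[ 0.6818  0.0318]
 [ 0.7376  0.0433]
 [ 0.7519 -0.0445]
 [ 0.7012 -0.0559]]
[ 0.7181087  -0.00631461] 0.08929729263801246 1.7601607805814734 0.056894660946271346 0.0519802309852241
[[ 0.67329792  0.02538755]
 [ 0.74486253  0.04008349]
 [ 0.76196555 -0.03947271]
 [ 0.68945603 -0.05656945]] [ 0.71739551 -0.00764278] 0.07305795324898205
t 14.97 tcp [ 0.7242 -0.0507  0.2244] rpy [ 3.142 -0.     1.772] F [-0.5  0.8 -0.4] w 0.997
tool shift [0.0447 0.0029 0.1244] spin 0.012
```

Emit:
send_rows --deltas '[[-1,[0.0225,0.0015,0],0],[-1,[0.0225,0.0015,0],0],[-1,[0,0,0.035],0],[-1,[0,0,0.035],0],[-1,[0,0,0.035],0],[-1,[0,0,0.035],0],[-1,[0,0,0],0],[-1,[0,0,0],0]]'

```text
time: 15.63
tcp_pos: [0.7163, -0.0063, 0.0816]
eef_rot: [-3.136, -0.002, 1.771]
ft_force: [0.1, -0.3, 0.4]
grip_width: 1.001
```

```bash
python3 - <<'E'
from h import *
to(.718,-.0065,.022,1.765)
E
```

```text
t 15.63 tcp [ 0.7163 -0.0063  0.0816] rpy [-3.136e+00 -2.000e-03  1.771e+00] F [ 0.1 -0.3  0.4] w 1.001
tool shift [-0.0007  0.0019  0.0595] spin 0.006
```

Emit:
send_rows --deltas '[[-1,[0,0.001,0.02],0],[-1,[0,0,0.02],0],[-1,[0,0,0.02],0],[-1,[0,0,0],0],[-1,[0,0,0],0],[-1,[0,0,0],0]]'

```text
time: 16.13
tcp_pos: [0.7215, -0.007, 0.028]
eef_rot: [3.137, 0.002, 1.771]
ft_force: [-0.3, -0.4, 0.9]
grip_width: 0.998
```

Emit:
send_rows --deltas '[[0,[0,0,0],0],[0.5,[0,0,0],0],[1,[0,0,0],0],[1,[0,0,0],0],[1,[0,0,0],0],[1,[0,0,0],0],[1,[0,0,0],0]]'

```text
time: 16.72
tcp_pos: [0.7205, -0.0069, 0.0265]
eef_rot: [3.139, 0.001, 1.771]
ft_force: [0.6, 0.4, 6.3]
grip_width: 0.594
```

```bash
python3 - <<'E'
from h import *
to(.718,-.0065,.12,1.688)
E
```

```text
t 16.72 tcp [ 0.7205 -0.0069  0.0265] rpy [3.139e+00 1.000e-03 1.771e+00] F [0.6 0.4 6.3] w 0.594
tool shift [ 0.0008 -0.0021 -0.0935] spin 0.083
```

Emit:
send_rows --deltas '[[1,[0,0,-0.033],0],[1,[0,0,-0.034],0],[1,[0,0,-0.034],0],[1,[0,0,0],0.083],[1,[0,0,0],0],[1,[0,0,0],0],[1,[0,0,0],0]]'

```text
time: 17.3
tcp_pos: [0.7174, -0.0064, 0.1221]
eef_rot: [-3.136, -0.002, 1.689]
ft_force: [0.6, -0.3, -2.7]
grip_width: 0.595
```

```bash
python3 - <<'E'
from h import *
to(.5885,-.2328,.126,1.688)
p=snapshot("wrist");S=sense()
cv2.imwrite("pics/w8.png",p["image"][60:360,170:470])
Y=S["eef_rot"][2];ax=np.array([np.cos(Y),np.sin(Y)]);ay=np.array([np.sin(Y),-np.cos(Y)])
g=cv2.cvtColor(p["image"],cv2.COLOR_BGR2GRAY)
m=[r for r in trace(p,"cover")];
for r in m[:2]:
    print(r["confidence"],np.round(r["box"]))
# predicted crown far-end corners with centred grip
T=S["tcp_pos"];
for zc in (.146,.150): 
  for sx in (45,50,40): print(zc,sx,[np.round(proj(p,np.r_[T[:2]+ax*sx/1e3+ay*sy/1e3,zc]),1).tolist() for sy in(-26,26)])
E
```

```text
t 17.3 tcp [ 0.7174 -0.0064  0.1221] rpy [-3.136e+00 -2.000e-03  1.689e+00] F [ 0.6 -0.3 -2.7] w 0.595
tool shift [-0.2096 -0.1548 -0.0034] spin 0.001
0.59 [ 46. 225.  92. 121.]
0.58 [318. 311. 153. 222.]
0.146 45 [[245.9, 229.7], [391.1, 230.2]]
0.146 50 [[244.9, 216.3], [392.0, 216.7]]
0.146 40 [[246.8, 242.9], [390.2, 243.3]]
0.15 45 [[243.5, 233.2], [393.3, 233.6]]
0.15 50 [[242.4, 219.3], [394.3, 219.7]]
0.15 40 [[244.5, 246.7], [392.3, 247.2]]
```

View pics/w8.png

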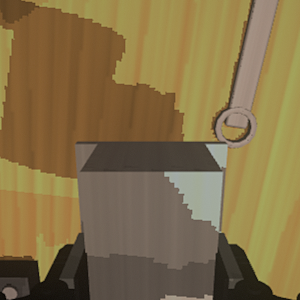

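Picture 9: the held cover's far crown edge is at row ~231 (cols 251–390) and its lower flange edge is at row ~202. It hangs level.

```bash
python3 - <<'E'
from h import *
from scipy.optimize import least_squares
p=snapshot("wrist");S=sense();T=S["tcp_pos"];print(T)
Y=S["eef_rot"][2];ax=np.array([np.cos(Y),np.sin(Y)]);ay=np.array([np.sin(Y),-np.cos(Y)])
g=p["image"].astype(int).sum(2)
for c in(290,320,350):
    d=np.abs(np.diff(g[190:250,c]));print(c,[(190+i,int(d[i])) for i in np.argsort(-d)[:4]])
def e(v):
    sx,sy,z=v
    P=lambda a,b,h:proj(p,np.r_[T[:2]+ax*a+ay*b,h])
    a,b,c,d=P(sx,sy-.026,z),P(sx,sy+.026,z),P(sx,sy-.037,z-.05),P(sx,sy+.037,z-.05)
    return [a[1]-231,b[1]-231,c[1]-202,d[1]-202,(a[0]-251)/2,(b[0]-390)/2,(c[0]-246)/2,(d[0]-397)/2]
r=least_squares(e,[.045,0,.146]);print(r.x,np.round(r.fun,1))
E
```

```text
[ 0.71795121 -0.00654081  0.12264683]
290 [(np.int64(231), 88), (np.int64(230), 49), (np.int64(201), 36), (np.int64(200), 30)]
320 [(np.int64(231), 71), (np.int64(230), 57), (np.int64(201), 39), (np.int64(200), 30)]
350 [(np.int64(231), 166), (np.int64(230), 134), (np.int64(201), 48), (np.int64(200), 38)]
[0.04353308 0.00046232 0.14289078] [ 0.2  0.6 -0.7 -0.4 -0.4  0.6  1.  -1.3]
```

Emit:
send_rows --deltas '[[1,[-0.0297,-0.0222,-0.005],0],[1,[-0.0297,-0.0222,0],0],[1,[-0.0297,-0.0222,0],0],[1,[-0.0297,-0.0222,0],0],[1,[-0.0297,-0.0222,0],0],[1,[-0.0297,-0.0222,0],0],[1,[-0.0297,-0.0222,0],0],[1,[0,0,0],0]]'

```text
time: 18.12
tcp_pos: [0.5859, -0.2367, 0.1294]
eef_rot: [-3.139, 0.002, 1.683]
ft_force: [0.2, 0.4, -3.4]
grip_width: 0.594
```

Emit:
send_rows --deltas '[[1,[0,0,0],0],[1,[0,0,0],0]]'

```text
time: 18.28
tcp_pos: [0.589, -0.2311, 0.1297]
eef_rot: [-3.141, -0.001, 1.687]
ft_force: [0.2, 0.8, -2.2]
grip_width: 0.595
```

```bash
python3 - <<'E'
from h import *
to(.5883,-.2315,.065,1.688)
p=snapshot("wrist");t=snapshot("top")
cv2.imwrite("pics/w9.png",np.hstack([p["image"][0:360,130:490],cv2.resize(t["image"][205:325,360:480],(360,360),interpolation=cv2.INTER_CUBIC)]))
# where jig features should be, per estimate
o=np.array([.5885,-.2328]);d=np.array([np.cos(1.688),np.sin(1.688)]);n=np.array([-d[1],d[0]])
for a,b in((.125,.055),(.125,-.055),(-.064,.055),(-.064,-.055),(.1,0)): print(np.round(proj(p,np.r_[o+d*a+n*b,.026]),1),np.round(proj(t,np.r_[o+d*a+n*b,.026]),1))
E
```

```text
t 18.28 tcp [ 0.589  -0.2311  0.1297] rpy [-3.141e+00 -1.000e-03  1.687e+00] F [ 0.2  0.8 -2.2] w 0.595
tool shift [-0.0004 -0.0007  0.0647] spin -0.001
[232.2  52.4] [369.6 297.1]
[405.1  52.5] [363.4 245.3]
[251.2 313. ] [458.2 287.4]
[386.8 313.1] [451.2 236. ]
[318.7  94.9] [378.2 269.8]
```

View pics/w9.png

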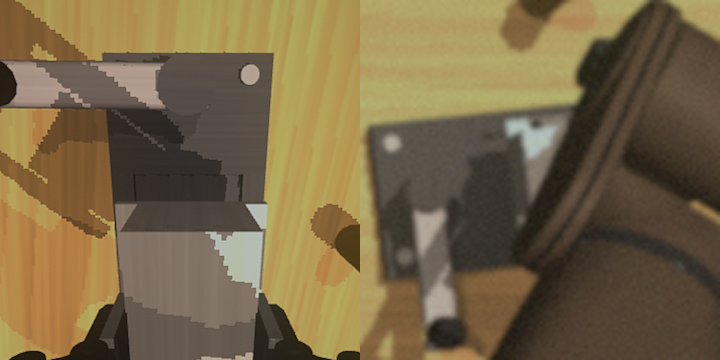

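Picture 10: the jig corners in the wrist view, (233,53) and (404,53), match the prediction to 1 px, and the cover sits centred over the pocket. Lowering.

Emit:
send_rows --deltas '[[1,[0,0,0.022],0],[1,[0,0,0.022],0],[1,[0,0,0.018],0],[1,[0,0,0.003],0],[1,[0,0,0],0],[1,[0,0,0],0],[1,[0,0,0],0]]'

```text
time: 18.97
tcp_pos: [0.5906, -0.2315, 0.0672]
eef_rot: [3.139, 0.002, 1.689]
ft_force: [0.2, 0.1, -2.5]
grip_width: 0.598
```

```bash
python3 - <<'E'
from h import *
to(.5883,-.2315,.048,1.688)
E
```

```text
t 18.97 tcp [ 0.5906 -0.2315  0.0672] rpy [3.139e+00 2.000e-03 1.689e+00] F [ 0.2  0.1 -2.5] w 0.598
tool shift [ 0.0003 -0.0024  0.0191] spin 0.001
```

Emit:
send_rows --deltas '[[1,[0,-0.0007,0.003],0],[1,[0,0,0.003],0],[1,[0,0,0.003],0],[1,[0,0,0.002],0],[1,[0,0,0.002],0],[1,[0,0,0.002],0],[1,[0,0,0],0],[1,[0,0,0],0]]'

```text
time: 19.63
tcp_pos: [0.5884, -0.2314, 0.0501]
eef_rot: [-3.141, -0.0, 1.688]
ft_force: [-0.5, -0.4, -1.6]
grip_width: 0.598
```

Emit:
send_rows --deltas '[[1,[0,0,0.001],0],[1,[0,0,0.001],0],[1,[0,0,0.001],0],[1,[0,0,0],0]]'

```text
time: 19.97
tcp_pos: [0.5884, -0.2313, 0.0471]
eef_rot: [-3.141, -0.0, 1.688]
ft_force: [0.0, -0.5, -3.0]
grip_width: 0.593
```

Emit:
send_rows --deltas '[[1,[0,0,0.001],0],[1,[0,0,0.001],0],[1,[0,0,0],0]]'

```text
time: 20.22
tcp_pos: [0.5884, -0.2313, 0.0451]
eef_rot: [-3.141, -0.0, 1.688]
ft_force: [-0.5, 0.3, -2.7]
grip_width: 0.595
```

Emit:
send_rows --deltas '[[1,[0,0,0.001],0],[1,[0,0,0],0]]'

```text
time: 20.38
tcp_pos: [0.5886, -0.2315, 0.0445]
eef_rot: [3.141, 0.0, 1.688]
ft_force: [-0.0, 0.4, -1.7]
grip_width: 0.595
```

Emit:
send_rows --deltas '[[1,[0,0,0.001],0],[1,[0,0,0],0],[1,[0,0,0],0]]'

```text
time: 20.63
tcp_pos: [0.5887, -0.2315, 0.0444]
eef_rot: [-3.142, 0.0, 1.688]
ft_force: [-3.3, 1.7, 5.8]
grip_width: 0.592
```

Emit:
send_rows --deltas '[[0.2,[0,0,0],0],[-0.2,[0,0,0],0],[-1,[0,0,0],0],[-1,[0,0,0],0],[-1,[0,0,0],0],[-1,[0,0,0],0]]'

```text
time: 21.13
tcp_pos: [0.5886, -0.2315, 0.0431]
eef_rot: [3.141, 0.0, 1.688]
ft_force: [-0.2, 1.1, -0.0]
grip_width: 0.999
```

Emit:
send_rows --deltas '[[-1,[0,0,-0.02],0],[-1,[0,0,-0.03],0],[-1,[0,0,-0.04],0],[-1,[0,0,-0.04],0],[-1,[0,0,-0.04],0],[-1,[0,0,0],0],[-1,[0,0,0],0]]'

```text
time: 21.72
tcp_pos: [0.5904, -0.2325, 0.2178]
eef_rot: [3.135, 0.005, 1.688]
ft_force: [-0.9, 0.7, 0.1]
grip_width: 1.003
```

```bash
python3 - <<'E'
from h import *
to(.5883,-.2315,.2,1.688)
p=snapshot("wrist");cv2.imwrite("pics/w10.png",p["image"][40:340,170:470])
o=np.array([.5885,-.2328]);d=np.array([np.cos(1.688),np.sin(1.688)]);n=np.array([-d[1],d[0]])
for z in(.068,.074): print("crown",[np.round(proj(p,np.r_[o+d*a+n*b,z])-[170,40],1).tolist() for a,b in((.045,.026),(.045,-.026),(-.045,.026),(-.045,-.026))])
print("flange",[np.round(proj(p,np.r_[o+d*a+n*b,.024])-[170,40],1).tolist() for a,b in((.045,.037),(.045,-.037),(-.045,.037),(-.045,-.037))])
print("jig",[np.round(proj(p,np.r_[o+d*a+n*b,.026])-[170,40],1).tolist() for a,b in((.125,.055),(.125,-.055),(-.064,.055),(-.064,-.055))])
E
```

```text
t 21.72 tcp [ 0.5904 -0.2325  0.2178] rpy [3.135 0.005 1.688] F [-0.9  0.7  0.1] w 1.003
tool shift [ 0.0013 -0.0021  0.0177] spin -0.0
crown [[115.2, 126.7], [177.6, 126.8], [118.4, 225.9], [175.0, 225.8]]
crown [[114.6, 127.7], [178.2, 127.7], [117.9, 228.6], [175.5, 228.5]]
flange [[107.9, 120.7], [185.4, 120.7], [111.3, 208.8], [182.5, 208.7]]
jig [[83.4, 27.6], [209.2, 27.9], [94.6, 226.4], [199.2, 226.2]]
```

View pics/w10.png

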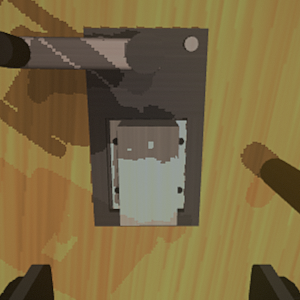

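Picture 11: the crown corners (117,126), (178,126), (120,226) and (176,226) match the home prediction at 68 mm. The flanges are down in the pocket, and contact came at the expected height. Now the clamp.

```bash
python3 - <<'E'
from h import *
s=snapshot("scene");t=snapshot("top");p=snapshot("wrist")
u=[place_of(q,"clamp_knob")[0] for q in(s,t,p)];print([(np.round(a["position"]),a["confidence"]) for a in u])
k=tri([s,t,p],[a["position"] for a in u]);post=np.array([.5768,-.1334]);print("knob",k,np.linalg.norm(k[:2]-post))
th0=1.688+np.pi;r=k[:2]-post;th=(th0-np.arctan2(r[1],r[0]))%(2*np.pi);print("theta",th)
yaw=1.688;ax=np.array([np.cos(yaw),np.sin(yaw)]);ay=np.array([np.sin(yaw),-np.cos(yaw)])
c=sense()["tcp_pos"][:2]
for i,q in enumerate([th+.25]+list(np.arange(th,-.06,-.12))):
    a=th0-q;r=np.array([np.cos(a),np.sin(a)]);T=np.array([r[1],-r[0]])
    n=post+.094*r+T*.025;d=n-c;c=n;print(round(q,2),np.round(n,4),np.round([d@ax,d@ay],4))
E
```

```text
[(array([241., 169.]), 0.75), (array([386., 316.]), 0.9), (array([178.,  92.]), 0.9)]
knob [ 0.48186449 -0.1410839   0.10769728] 0.09524596410148771
theta 1.6072379806357082
1.86 [ 0.4884 -0.0929] [ 0.1488 -0.0826]
1.61 [ 0.4811 -0.1161] [-0.0221 -0.0099]
1.49 [ 0.4797 -0.1276] [-0.0113 -0.0027]
1.37 [ 0.4797 -0.1393] [-0.0116 -0.0014]
1.25 [ 0.4811 -0.1509] [-0.0117  0.    ]
1.13 [ 0.4839 -0.1622] [-0.0116  0.0014]
1.01 [ 0.488  -0.1731] [-0.0113  0.0028]
0.89 [ 0.4934 -0.1835] [-0.0109  0.0041]
0.77 [ 0.5    -0.1931] [-0.0103  0.0054]
0.65 [ 0.5077 -0.2019] [-0.0096  0.0066]
0.53 [ 0.5164 -0.2096] [-0.0087  0.0077]
0.41 [ 0.526  -0.2163] [-0.0078  0.0087]
0.29 [ 0.5363 -0.2218] [-0.0067  0.0096]
0.17 [ 0.5471 -0.226 ] [-0.0055  0.0103]
0.05 [ 0.5584 -0.2289] [-0.0042  0.0109]
```

Emit:
send_rows --deltas '[[1,[0.029,-0.0167,0],0],[1,[0.029,-0.0167,0],0],[1,[0.029,-0.0167,0],0],[1,[0.029,-0.0167,0],0],[1,[0.029,-0.0167,0],0],[1,[0,0,0],0],[1,[0,0,0],0],[1,[0,0,0],0]]'

```text
time: 22.73
tcp_pos: [0.489, -0.0974, 0.2133]
eef_rot: [3.141, 0.001, 1.688]
ft_force: [-0.1, -0.3, -0.1]
grip_width: -0.003
```

```bash
python3 - <<'E'
from h import *
to(.4884,-.0955,.1,1.688)
E
```

```text
t 22.73 tcp [ 0.489  -0.0974  0.2133] rpy [3.141e+00 1.000e-03 1.688e+00] F [-0.1 -0.3 -0.1] w -0.003
tool shift [ 0.002  -0.0004  0.1133] spin 0.0
```

Emit:
send_rows --deltas '[[1,[0.002,0,0.03],0],[1,[0,0,0.03],0],[1,[0,0,0.03],0],[1,[0,0,0.023],0],[1,[0,0,0],0],[1,[0,0,0],0],[1,[0,0,0],0]]'

```text
time: 23.32
tcp_pos: [0.4899, -0.0963, 0.1017]
eef_rot: [3.14, 0.001, 1.687]
ft_force: [0.3, -0.1, -0.3]
grip_width: 0.0
```

Emit:
send_rows --deltas '[[1,[-0.02,-0.0095,0],0],[1,[-0.0113,-0.0027,0],0],[1,[-0.0116,-0.0014,0],0],[1,[-0.0117,0,0],0],[1,[-0.0116,0.0014,0],0],[1,[-0.0113,0.0028,0],0],[1,[-0.0109,0.004,0],0],[1,[-0.0103,0.0054,0],0]]'

```text
time: 23.98
tcp_pos: [0.5003, -0.1938, 0.1001]
eef_rot: [-3.141, -0.001, 1.687]
ft_force: [1.1, 4.3, 0.2]
grip_width: 0.001
```

Emit:
send_rows --deltas '[[1,[-0.0096,0.0066,0],0],[1,[-0.0087,0.0077,0],0],[1,[-0.0078,0.0087,0],0],[1,[-0.0067,0.0096,0],0],[1,[-0.0055,0.0103,0],0],[1,[0,0,0],0],[1,[0,0,0],0]]'

```text
time: 24.57
tcp_pos: [0.5475, -0.2271, 0.1]
eef_rot: [-3.141, 0.001, 1.688]
ft_force: [0.9, -0.3, 0.2]
grip_width: 0.002
```

```bash
python3 - <<'E'
from h import *
to(.5584,-.2289,.1,1.688)
s=snapshot("scene");p=snapshot("wrist")
for q in(s,p): 
  r=place_of(q,"clamp_knob")
  if r: print(r[0],atz(q,r[0]["position"],.105))
E
```

```text
t 24.57 tcp [ 0.5475 -0.2271  0.1   ] rpy [-3.141e+00  1.000e-03  1.688e+00] F [ 0.9 -0.3  0.2] w 0.002
tool shift [-0.003   0.0106 -0.    ] spin 0.0
{'position': [193.7, 206.1], 'confidence': 0.71} [ 0.57498091 -0.22462457  0.105     ]
{'position': [378.5, 320.8], 'confidence': 0.71} [ 0.57447164 -0.22777256  0.105     ]
```

Emit:
send_rows --deltas '[[1,[-0.001,0.004,0],0],[1,[-0.001,0.004,0],0],[1,[0,0.002,0],0],[1,[0,0,0],0]]'

```text
time: 25.1
tcp_pos: [0.5575, -0.2271, 0.1003]
eef_rot: [-3.142, 0.0, 1.688]
ft_force: [0.3, 0.7, -1.1]
grip_width: 0.003
```

Emit:
send_rows --deltas '[[1,[0,0.002,0],0],[1,[0,0.001,0],0],[1,[0,0,0],0]]'

```text
time: 25.35
tcp_pos: [0.5603, -0.2268, 0.1004]
eef_rot: [3.141, 0.0, 1.688]
ft_force: [-1.0, -1.1, 0.3]
grip_width: -0.0
```

Emit:
send_rows --deltas '[[1,[0,0.0015,0],0],[1,[0,0.0015,0],0],[1,[0,0,0],0]]'

```text
time: 25.6
tcp_pos: [0.5615, -0.2267, 0.1003]
eef_rot: [-3.136, -0.0, 1.689]
ft_force: [-8.0, -1.2, 3.3]
grip_width: -0.003
```

Emit:
send_rows --deltas '[[1,[0,0.001,0],0],[1,[0,0.001,0],0],[1,[0,0,0],0]]'

```text
time: 25.85
tcp_pos: [0.5617, -0.2267, 0.1003]
eef_rot: [-3.131, -0.001, 1.689]
ft_force: [-13.0, -2.2, 6.4]
grip_width: 0.003
```

The arm is at its stop: force rises while position stalls. Back off, lift clear and check.

Emit:
send_rows --deltas '[[1,[0,-0.015,0],0],[1,[0,-0.02,0],0],[1,[0,0,-0.04],0],[1,[0,0,-0.04],0],[1,[0,0,-0.04],0],[1,[0,0,0],0],[1,[0,0,0],0]]'

```text
time: 26.43
tcp_pos: [0.5326, -0.2312, 0.225]
eef_rot: [3.134, 0.005, 1.688]
ft_force: [0.2, 0.5, -1.4]
grip_width: -0.002
```

```bash
python3 - <<'E'
from h import *
to(.5584,-.2289,.1,1.688)
s=snapshot("scene");p=snapshot("wrist")
for q in(s,p): 
  r=place_of(q,"clamp_knob")
  if r:
    k=atz(q,r[0]["position"],.105);d=k[:2]-[.5768,-.1334];print(r[0]["confidence"],k,"theta",(1.688+np.pi-np.arctan2(d[1],d[0])+np.pi)%(2*np.pi)-np.pi)
o=np.array([.5885,-.2328]);d=np.array([np.cos(1.688),np.sin(1.688)]);n=np.array([-d[1],d[0]])
print("crown",[np.round(proj(p,np.r_[o+d*a+n*b,.068]),1).tolist() for a,b in((.045,.026),(.045,-.026),(-.045,.026),(-.045,-.026))])
cv2.imwrite("pics/w12.png",np.hstack([p["image"][:,160:560],cv2.resize(s["image"][150:330,140:290],(400,480),interpolation=cv2.INTER_CUBIC)]))
E
```

```text
t 26.43 tcp [ 0.5326 -0.2312  0.225 ] rpy [3.134 0.005 1.688] F [ 0.2  0.5 -1.4] w -0.002
tool shift [-1.000e-04  2.490e-02  1.252e-01] spin -0.0
0.64 [ 0.58221446 -0.22728286  0.105     ] theta 0.05959501944485801
0.64 [ 0.58506181 -0.22695716  0.105     ] theta 0.029124527030708336
crown [[355.1, 177.5], [415.9, 177.5], [352.0, 273.5], [407.3, 273.5]]
```

View pics/w12.png

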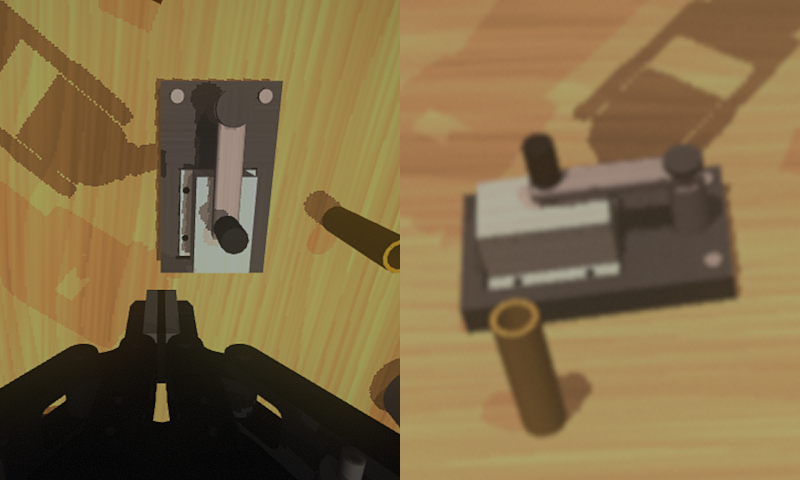

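Picture 12: the clamp arm lies over the cover with the knob at (231,235). The crown edges, cols 357–417 and rows 177–272, match the home prediction within about 2 px. The robot is clear.

```bash
python3 -c "
from plant import *
print(hand_in())"
```

```text
the job is handed in; nothing more can be done
None
```

The cover is in the jig's pocket, flanges down and crown up, released, with the clamp arm back at its stop. The job is handed in, at about 26.5 s of the 72 s allowed; no verdict is reported.

**What I did:**
- I pushed the clamp arm aside to about 1.6 rad.
- I carried the aluminium cover to a clear spot and toppled it flanges-down, since the tool can only point down.
- I then regripped it, lowered it into the pocket and let go.
- Finally I pushed the clamp arm back until the force rose to 13 N with no further movement.

**Last checks:**
- **Cover:** its crown edges are within about 2 pixels of where they should be when home. It touched down at the expected height with small side forces (up to about 4 N).
- **Clamp:** the two cameras put the arm at 0.03 and 0.06 rad, against the 0.12 rad limit. They disagree slightly, but only within the calibration error.
- **Bystanders:** nothing touched them. Tube2 looks unmoved in the last picture. The block, the other tube and the wrench were out of view then, and were last seen standing or lying where they should be earlier on.

No check failed.

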